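# Switch on the ring under the saucepan

### The arm

A 6-joint arm with a two-finger parallel gripper is mounted at the origin on a cart in front of the work surface, level with it; the furniture and walls round the work are solid. World frame = base frame: x ahead of the robot, y to its left, z up, the work surface at z = 0. Lengths are in m, angles in degrees, forces in N, time in s.
With the tool pointing down it reaches from about 0.375 to 0.9 m from the base axis. Payload 3.1 kg.
Tool frame: the origin (TCP) lies midway between the tips of the shut fingers; the grasp point (between the pads) lies 19 mm behind it; z points along the fingers, y is the line along which they close (so a half turn about z gives the same grasp; the last joint's range is limited). The gripper opens to 87 mm and grips with 3 to 60 N. Pads are 19 mm wide; open, the fingers measure 117 mm over their backs; the gripper's body (75 mm by 190 mm) begins 51 mm behind the grasp point.
Start: joints at [-84.311, 30.224, 82.088, -0, 67.689, -10.227], TCP at [0.171, -0.601, 0.223] pointing down, gripper open.
Joint ranges: [-176.69, 176.69], [-43.24, 126.21], [12.49, 139.97], [-82, 262], [0, 151.66], [-163.58, 163.58]. Speed limits (degrees/s): [159.86, 159.86, 180, 180, 180, 180].

### API

Orientations are given as a 3x3 rotation matrix whose columns are the frame's x, y, z axes.
In Python, from rig import read_state, capture, camera_info, hand_in gives the robot as it stands.
- The arm moves only by the tool drive_tool, never from a script. Its argument "motion" is a list of rows, each a list of 2 entries, a list of its own where there are three numbers: the shift along the tool's x, y, z in mm, then the turn, a rotation vector about the tool's x, y, z in rad. A call has 1 to 5 rows; each row shifts and turns the commanded pose from where the row before left it, along the tool's axes as they then stand; what a row does not reach is not made up. A row lasts 1/10 s, in which the tool goes at most 50 mm and 8.59 degrees, less where a joint would pass 70% of its speed; a pose out of reach is approached as far as the arm can. A call is refused whole if a number of a shift passes 50 or a number of a turn 0.15, either way. A call with a gripper value outside its range is refused whole. "gripper" is the opening, from 0 (shut) to 1 (fully open), set as the call begins (left out, the last holds). The fingers move at their own pace and stop on an object; the grip force is fixed at half the most. Time passes only in rows, so rows that do not move let the fingers close. It gives the time, the measured TCP pose, the force, the opening and the grip force at its end, in the units of the state.
- read_state(): the state, without advancing time (a new reading comes with each control period).
- capture(name): name is "side" or "top" or "wrist"; returns the picture (420x560x3 uint8, red, green, blue); there is no depth.
- camera_info(name): a dict with "fovy" (degrees; the focal length in pixels is half the picture's height over the tangent of half this angle, whatever the lens; pixels are square), "cx", "cy" (the principal point, pixels), "k1" (the pictures are not rectified: a ray, as slopes to the right and down, at radius r is drawn at 1 + k1 r^2 times it, then the intrinsics apply), "xyz" and "orientation" of the camera in the world; the wrist camera has in their place "T_tool_cam" (4x4, takes a point from camera to tool coordinates, whose origin is the TCP and whose axes are the flange's). Camera axes: x right, y down, z forward; pixel columns grow to the right and rows downward; lengths in m; the calibration is good to about 2 mm. A picture is of the moment at which its call begins: read the wrist's pose just before it. camera_info takes no time and is no camera call.
- hand_in(): hands the job in; it is judged then, once.
The state is a dict: "time_s": time; "joint_positions": joint angles; "qvel": joint speeds; "tau": joint torques, N m; "position": TCP position; "tcp_rot": TCP orientation; "force": force on the tool from outside, world axes, zero at the start; "moment": the same for the moment, N m; "opening": opening from 0.0 (shut) to 1.0 (fully open); "grasp_force": force on a finger pad.
Only numpy, scipy, OpenCV 4.12 (cv2) and the standard library are available. Lean on these libraries where they do the work, as an engineer would, in place of code of your own. Each camera call takes 0.05 s, during which the arm holds its last target. There are 200 camera calls.

### The job

Switch on the hotplate ring that the saucepan stands on. Its knob, the one right in front of that ring, is child-safe: pull it straight up to unlock it, turn it clockwise from the off dot to the on dash (a bit less than a quarter turn), and push it back down until it is fully home. Leave the other knob as it is, and do not shift the saucepan or the mug.

Things in the scene. Friction and masses are not known exactly. Their poses are not given: they have to be found in the camera images.
- hotplate: Portable hotplate with two rings, white body with a steel deck, 270 mm deep (x) by 380 mm wide (y), fixed on the worktop. Origin at the centre of its underside; x points away from the knobs to its back, y to its left, z up. The deck is 60 mm above the origin. The knob axes lie at x = -98 mm, y = +90 mm (left) and -90 mm (right); each knob works the ring right behind it.
- left_ring (a point): Centre of the top of the left ring, a dark disc 140 mm across, 8 mm above the deck.
- right_ring (a point): Centre of the top of the right ring, a dark disc 140 mm across, 8 mm above the deck.
- left_knob (a point): Grip point of the left control knob, on the knob's axis: a black knob in front of (robot side of) the left ring, on the hotplate's deck, whose axis is vertical. It has a round skirt 56 mm across and, on it, an upright bar to grip: 46 mm long, 14 mm thick, flat parallel sides, its top 9 mm above this point and the top of the skirt 22 mm below this point. The point moves with the knob: its x axis runs along the bar towards the pointer end (white line), y across the bar, z up.
- left_lift (a joint): How far the left knob is pulled up, m: 0 fully home, 0.014 at the upper stop. Friction of about 3 N, no spring: it stays at the height where it is left.
- left_turn (a joint): How far the left knob is turned clockwise seen from above, rad: 0 at off (black dot, pointer to the back of the hotplate, along its x axis), 1.36 (78 degrees) at on (black dash); stops at -0.14 and 1.54. A key under the knob locks it within about 0.2 rad of off or of on unless it is pulled up at least 9 mm; it goes home again only from 1.18 rad upwards (on) or below 0.18 (off), and stays up if pushed between them. Turning takes about 0.03 N m.
- right_knob (a point): Grip point of the right control knob, on the knob's axis: a black knob in front of (robot side of) the right ring, on the hotplate's deck, whose axis is vertical. It has a round skirt 56 mm across and, on it, an upright bar to grip: 46 mm long, 14 mm thick, flat parallel sides, its top 9 mm above this point and the top of the skirt 22 mm below this point. The point moves with the knob: its x axis runs along the bar towards the pointer end (white line), y across the bar, z up.
- right_lift (a joint): How far the right knob is pulled up, m: 0 fully home, 0.014 at the upper stop. Friction of about 3 N, no spring: it stays at the height where it is left.
- right_turn (a joint): How far the right knob is turned clockwise seen from above, rad: 0 at off (black dot, pointer to the back of the hotplate, along its x axis), 1.36 (78 degrees) at on (black dash); stops at -0.14 and 1.54. A key under the knob locks it within about 0.2 rad of off or of on unless it is pulled up at least 9 mm; it goes home again only from 1.18 rad upwards (on) or below 0.18 (off), and stays up if pushed between them. Turning takes about 0.03 N m.
- saucepan: Small steel saucepan, 132 mm across and 70 mm high, standing on one of the two rings, with a black-ended handle that reaches 173 mm from its axis (along its x axis). Origin at the centre of its underside.
- mug: White mug, 82 mm across and 94 mm high, parked on the other ring. Origin at the centre of its underside.
There are look-alikes about, which are no part of the job. There is more than one size of the saucepan; the job needs the larger.

How it is judged:
By the outcome, as a careful person would: the job done as asked, in the order asked, and still so for the second after the job is handed in, with the robot touching nothing.
It also fails if it takes over 32 s, if anything falls off the work surface, if the arm or the gripper's body presses on something with over 40 N, if the wrist force passes 120 N, or if a joint passes its speed limit or range.

## Working session

There is one attempt and no reset: what is moved stays moved. The work goes in short steps, Python scripts to look and compute and a tool call to move; the robot and the scene stay as the last step left them, time stands still between calls to the robot, and variables do not carry over. Pictures are saved under pics/ and viewed, at most 10 in all, crops included, and the job is handed in when it is done.

Besides the shell and the picture viewer there is one more tool, called as name(argument=value, ...), one argument or row to a line, values as JSON. drive_tool: Moves the arm, as the interface text tells. Its arguments: {"type":"object","properties":{"motion":{"type":"array","items":{"type":"array"}},"gripper":{"type":"number"}},"required":["motion"]}

```bash
mkdir -p pics; cat > h.py <<'E'
import numpy as np, cv2
from rig import *
def cam(n):
    c=camera_info(n); f=210/np.tan(np.radians(c["fovy"])/2)
    K=np.array([[f,0,c["cx"]],[0,f,c["cy"]],[0,0,1]]); D=np.array([c["k1"],0,0,0,0.])
    if n=="wrist":
        s=read_state(); T=np.eye(4); T[:3,:3]=s["tcp_rot"]; T[:3,3]=s["position"]; T=T@np.array(c["T_tool_cam"])
        return K,D,T[:3,:3],T[:3,3]
    return K,D,np.array(c["orientation"]).reshape(3,3),np.array(c["xyz"])
def ray(C,px,z):
    K,D,R,o=C; u=cv2.undistortPoints(np.array(px,float).reshape(-1,1,2),K,D).reshape(-1,2)
    d=np.c_[u,np.ones(len(u))]@R.T
    return o+d*((z-o[2])/d[:,2])[:,None]
def proj(C,P):
    K,D,R,o=C; p=(np.array(P,float).reshape(-1,3)-o)@R
    return cv2.projectPoints(p,np.zeros(3),np.zeros(3),K,D)[0].reshape(-1,2)
def save(im,n): cv2.imwrite("pics/"+n,im[:,:,::-1])
E
python3 - <<'E'
from h import *
print(read_state())
for n in("top","side"):
    im=capture(n); np.save(n,im); save(im,n+".png"); print(n,camera_info(n))
print(camera_info("wrist"))
E
```

```text
{'time_s': 0.0, 'joint_positions': array([-8.43098839e+01,  3.02806713e+01,  8.21574002e+01,  6.80399076e-04,
        6.76875434e+01, -1.02284169e+01]), 'qvel': array([-0.08244162,  0.01776822,  0.13554095,  0.08344606,  0.04772714,
       -0.00321835]), 'tau': array([-8.15218173e-04, -4.40042782e+01, -1.76596177e+01,  6.33046310e-02,
        5.81746758e-02, -1.67866492e-04]), 'position': array([ 0.17136472, -0.60028377,  0.22154771]), 'tcp_rot': array([[ 9.61653925e-01,  2.74265721e-01, -2.06439480e-04],
       [ 2.74265507e-01, -9.61651531e-01,  2.18267798e-03],
       [ 4.00110910e-04, -2.15560008e-03, -9.99997597e-01]]), 'force': array([-0.04053533, -0.09450216,  0.31334088]), 'moment': array([ 0.04085646, -0.01026173, -0.02735007]), 'grasp_force': 0.0, 'opening': 1.0003137044345471}
top {'fovy': 46.58228667839984, 'cx': 281.94993782710236, 'cy': 204.41989973604714, 'k1': 0.010045073270972914, 'xyz': array([0.42008693, 0.12686753, 1.15284613]), 'orientation': array([[-0.0086474 , -0.99628978,  0.08562652],
       [-0.99994501,  0.00810747, -0.00665141],
       [ 0.00593252, -0.08567933, -0.9963051 ]])}
side {'fovy': 43.18246609559442, 'cx': 278.49347193180455, 'cy': 200.87512985650568, 'k1': -0.06058151003586884, 'xyz': array([0.18446881, 1.09328269, 0.60659685]), 'orientation': array([[-0.94874417, -0.13262859,  0.28686958],
       [-0.31572024,  0.43887608, -0.84125414],
       [-0.01432584, -0.88870549, -0.45825465]])}
{'fovy': 71.1062419318335, 'cx': 279.131885525919, 'cy': 212.02816256743645, 'k1': -0.01610010751364365, 'T_tool_cam': array([[ 7.65597538e-04, -9.62116933e-01, -2.72636061e-01,
         7.40011919e-02],
       [ 9.99999659e-01,  6.52227162e-04,  5.06457143e-04,
         5.53613361e-04],
       [-3.09450348e-04, -2.72636356e-01,  9.62117104e-01,
        -1.62189951e-01],
       [ 0.00000000e+00,  0.00000000e+00,  0.00000000e+00,
         1.00000000e+00]])}
```

View pics/top.png

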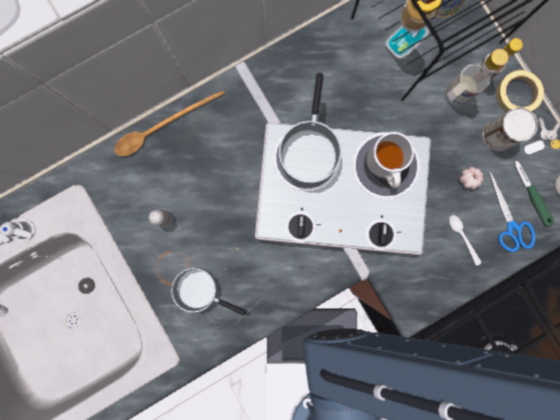

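View pics/side.png

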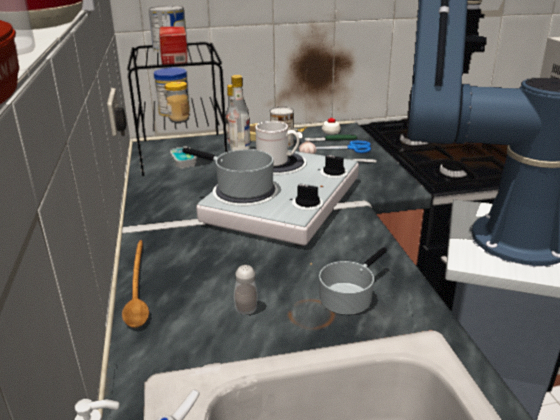

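Top view: the larger saucepan, at (308,155), stands on the left ring. The mug is at (388,158) on the right ring. The small saucepan at (195,290), on the bare worktop, is a look-alike. The knobs are at (300,226) left and (381,234) right; the left one is the one to turn. In the side view it is at (308,195). I'll confirm this in a crop and measure.

```bash
python3 - <<'E'
from h import *
t=np.load("top.npy"); s=np.load("side.npy")
a=cv2.resize(t[100:270,240:450],None,fx=2.2,fy=2.2,interpolation=2); b=cv2.resize(s[140:250,190:370],None,fx=1.85,fy=1.85,interpolation=2)
H=max(a.shape[0],b.shape[0]); f=lambda x:np.pad(x,((0,H-x.shape[0]),(0,0),(0,0)))
save(np.hstack([f(a),f(b)]),"crop.png")
C=cam("top")
# deck quad
m=cv2.inRange(t,(150,150,150),(255,255,255)); m[:110]=0;m[265:]=0;m[:,:245]=0;m[:,445:]=0
c=max(cv2.findContours(m,0,2)[0],key=cv2.contourArea); r=cv2.minAreaRect(c); bx=cv2.boxPoints(r)
print(r); P=ray(C,bx,.06); print(P.round(4), np.linalg.norm(np.diff(P,axis=0),axis=1), P.mean(0))
for n,im,box in(("topL",t,(280,210,322,245)),("topR",t,(362,216,402,250)),("sideL",s,(290,180,325,212)),("sideR",s,(318,150,352,178))):
    x0,y0,x1,y1=box; k=cv2.inRange(im[y0:y1,x0:x1],(0,0,0),(70,70,70))
    c=max(cv2.findContours(k,0,2)[0],key=cv2.contourArea); h=cv2.convexHull(c)
    q=cv2.boundingRect(h); print(n,(q[0]+x0,q[1]+y0,q[2],q[3]),np.array(cv2.minEnclosingCircle(h)[0])+[x0,y0],cv2.minEnclosingCircle(h)[1])
    if n[:3]=="top": print(ray(C,[np.array(cv2.minEnclosingCircle(h)[0])+[x0,y0]],.07))
E
```

```text
((341.10406494140625, 189.04315185546875), (171.0641632080078, 147.83763122558594), 4.085616588592529)
[[ 0.3978  0.1906  0.06  ]
 [ 0.7328  0.1654  0.06  ]
 [ 0.7015 -0.224   0.06  ]
 [ 0.3676 -0.1889  0.06  ]] [0.33593176 0.39065435 0.33572847] [ 0.54989916 -0.01421275  0.06      ]
topL (297, 216, 9, 22) [301.         226.38095284] 10.805848121643066
[[0.46387908 0.07777421 0.07      ]]
topR (371, 223, 21, 23) [381. 234.] 11.180439949035645
[[ 0.44551185 -0.09949212  0.07      ]]
sideL (296, 186, 24, 21) [307.5    195.3125] 13.303207397460938
sideR (324, 156, 20, 19) [333.8684206 164.5      ] 11.816856384277344
```

View pics/crop.png

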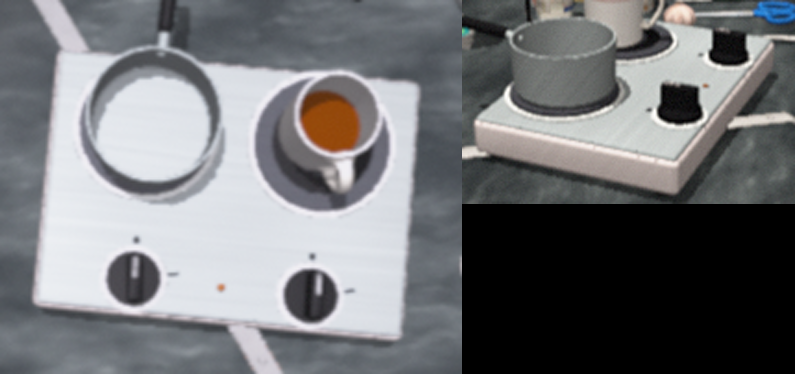

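The crop confirms the target. The left knob is behind its off dot, with its pointer towards the back and its on dash to the right, and the large pan on its ring. The knob spacing measures 0.178 m against the given 0.180 m. Next I'll estimate height and yaw and plan the approach.

```bash
cat > plan.py <<'E'
from h import *
def plan(way,yaw_goal):
    """rows (tool mm, rot z) from current state through world waypoints, yaw increasing to yaw_goal deg"""
    s=read_state(); R=np.array(s["tcp_rot"]); y=np.degrees(np.arctan2(R[1,0],R[0,0])); p=s["position"]; rows=[]
    for w in way:
        n=max(1,int(np.ceil(np.linalg.norm(w-p)/.049)))
        rows+=[(w-p)/n]*n; p=np.array(w)
    left=(yaw_goal-y+180)%360-180; 
    for d in rows+[np.zeros(3)]*40:
        if abs(left)<.3 and not d.any(): break
        t=np.clip(left,-8.5,8.5); a=np.radians(y); c,sn=np.cos(a),np.sin(a)
        print([[round(1000*v,1) for v in (c*d[0]+sn*d[1], sn*d[0]-c*d[1], -d[2])],[0,0,round(-np.radians(t),3)]])
        y+=t; left-=t
E
python3 - <<'E'
from plan import *
C,S=cam("top"),cam("side")
p=ray(C,[[300.9,226.4]],.07)[0]
for z in(.07,.08,.09,.1,.11):print(z,proj(S,[p[0],p[1],z]).round(1))
plan([np.array([.40,-.30,.24]),np.array([.46,.078,.22])],174.5)
E
```

```text
0.07 [[306.9 198.3]]
0.08 [[306.9 194.3]]
0.09 [[307.  190.2]]
0.1 [[307.  186.1]]
0.11 [[307.1 182. ]]
[[np.float64(37.8), np.float64(-28.3), np.float64(-2.3)], [0, 0, np.float64(-0.148)]]
[[np.float64(41.5), np.float64(-22.4), np.float64(-2.3)], [0, 0, np.float64(-0.148)]]
[[np.float64(44.4), np.float64(-16.0), np.float64(-2.3)], [0, 0, np.float64(-0.148)]]
[[np.float64(46.3), np.float64(-9.3), np.float64(-2.3)], [0, 0, np.float64(-0.148)]]
[[np.float64(47.1), np.float64(-2.3), np.float64(-2.3)], [0, 0, np.float64(-0.148)]]
[[np.float64(47.0), np.float64(4.7), np.float64(-2.3)], [0, 0, np.float64(-0.148)]]
[[np.float64(45.7), np.float64(11.6), np.float64(-2.3)], [0, 0, np.float64(-0.148)]]
[[np.float64(43.5), np.float64(18.2), np.float64(-2.3)], [0, 0, np.float64(-0.148)]]
[[np.float64(47.8), np.float64(2.5), np.float64(2.5)], [0, 0, np.float64(-0.148)]]
[[np.float64(46.9), np.float64(9.5), np.float64(2.5)], [0, 0, np.float64(-0.148)]]
[[np.float64(45.0), np.float64(16.3), np.float64(2.5)], [0, 0, np.float64(-0.148)]]
[[np.float64(42.1), np.float64(22.8), np.float64(2.5)], [0, 0, np.float64(-0.148)]]
[[np.float64(38.2), np.float64(28.7), np.float64(2.5)], [0, 0, np.float64(-0.148)]]
[[np.float64(33.6), np.float64(34.1), np.float64(2.5)], [0, 0, np.float64(-0.148)]]
[[np.float64(28.2), np.float64(38.7), np.float64(2.5)], [0, 0, np.float64(-0.148)]]
[[np.float64(22.1), np.float64(42.4), np.float64(2.5)], [0, 0, np.float64(-0.148)]]
[[np.float64(0.0), np.float64(0.0), np.float64(-0.0)], [0, 0, np.float64(-0.148)]]
[[np.float64(0.0), np.float64(0.0), np.float64(-0.0)], [0, 0, np.float64(-0.148)]]
[[np.float64(0.0), np.float64(0.0), np.float64(-0.0)], [0, 0, np.float64(-0.097)]]
```

drive_tool(
  motion=[
    [[38,-28,-2],[0,0,-0.148]],
    [[41,-22,-2],[0,0,-0.148]],
    [[44,-16,-2],[0,0,-0.148]],
    [[46,-9,-2],[0,0,-0.148]],
    [[47,-2,-2],[0,0,-0.148]],
  ],
  gripper=1,
)

```text
time_s: 0.6
position: [0.3148, -0.4132, 0.2323]
tcp_rot: [[0.521, 0.854, -0.0], [0.854, -0.521, 0.001], [0.001, -0.001, -1.0]]
force: [1.1, -0.6, 0.3]
opening: 1.002
grasp_force: 0.0
```

drive_tool(
  motion=[
    [[47,5,-2],[0,0,-0.148]],
    [[46,12,-2],[0,0,-0.148]],
    [[43,18,-2],[0,0,-0.148]],
    [[48,2,2],[0,0,-0.148]],
    [[47,9,2],[0,0,-0.148]],
  ],
)

```text
time_s: 1.1
position: [0.4155, -0.2065, 0.2343]
tcp_rot: [[-0.192, 0.981, 0.0], [0.981, 0.192, 0.0], [0.0, 0.0, -1.0]]
force: [1.3, -0.5, 0.7]
opening: 0.998
grasp_force: 0.0
```

drive_tool(
  motion=[
    [[45,16,2],[0,0,-0.148]],
    [[42,23,2],[0,0,-0.148]],
    [[38,29,2],[0,0,-0.148]],
    [[34,34,2],[0,0,-0.148]],
    [[28,39,2],[0,0,-0.148]],
  ],
)

```text
time_s: 1.6
position: [0.4535, 0.0301, 0.2244]
tcp_rot: [[-0.803, 0.596, -0.0], [0.596, 0.803, 0.0], [0.0, -0.0, -1.0]]
force: [1.9, -0.4, 0.2]
opening: 1.002
grasp_force: 0.0
```

drive_tool(
  motion=[
    [[22,42,2],[0,0,-0.148]],
    [[0,0,0],[0,0,-0.148]],
    [[0,0,0],[0,0,-0.148]],
    [[0,0,0],[0,0,-0.097]],
    [[0,0,0],[0,0,0]],
  ],
)

```text
time_s: 2.1
position: [0.461, 0.0752, 0.2223]
tcp_rot: [[-0.995, 0.102, -0.001], [0.102, 0.995, 0.0], [0.001, -0.0, -1.0]]
force: [-0.3, -0.1, 0.2]
opening: 0.999
grasp_force: 0.0
```

```bash
python3 - <<'E'
from h import *
C=cam("wrist"); im=capture("wrist"); np.save("w1",im); save(im,"w1.png")
s=read_state(); print(s["position"],s["tcp_rot"].round(4),s["joint_positions"].round(1))
print(proj(C,[[.464,.078,.07],[.464,.078,.1],[.46,.078,.06]]))
E
```

```text
[0.46110601 0.0750617  0.22231839] [[-9.945e-01  1.044e-01 -6.000e-04]
 [ 1.044e-01  9.945e-01  1.000e-04]
 [ 6.000e-04  0.000e+00 -1.000e+00]] [ -4.5  18.2 104.    0.   57.9 -88.5]
[[282.61369946 202.13719721]
 [282.94699719 209.31128654]
 [282.16796197 196.59789728]]
```

View pics/w1.png

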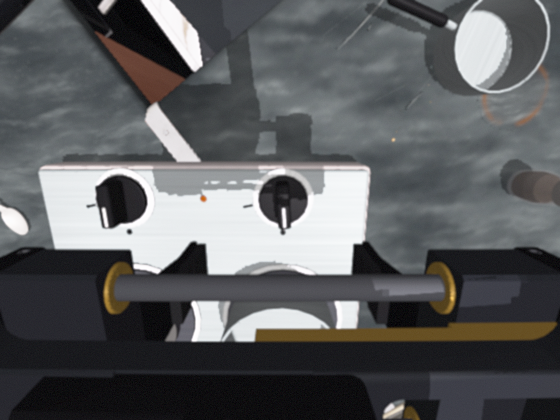

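The wrist view shows the target knob at about (283,201), its bar vertical in the picture with the pointer down at the off dot (283,232). That is where it was projected. I'll measure its centre and the bar's direction.

```bash
python3 - <<'E'
from h import *
C=cam("wrist"); im=np.load("w1.npy")
x0,y0=250,170; g=im[y0:238,x0:318]
k=cv2.inRange(g,(0,0,0),(75,75,75)); k=cv2.morphologyEx(k,cv2.MORPH_OPEN,np.ones((7,7)))
c=max(cv2.findContours(k,0,2)[0],key=cv2.contourArea); h=cv2.convexHull(c)
(e,r)=cv2.minEnclosingCircle(h); el=cv2.fitEllipse(h); print(e,r,el,cv2.boundingRect(h))
sk=ray(C,[np.array(el[0])+[x0,y0]],.066)[0]; print("skirt",sk,"top",ray(C,[np.array(el[0])+[x0,y0]],.07))
print("diam",np.linalg.norm(np.diff(ray(C,[[el[0][0]+x0-el[1][0]/2,200],[el[0][0]+x0+el[1][0]/2,200]],.066),axis=0)))
# white pointer line, deck edge (front) , off dot
w=cv2.inRange(g,(130,130,130),(255,255,255)); w[:,:26]=0;w[:,40:]=0;w[:35]=0;w[56:]=0
ys,xs=np.nonzero(w); print("ptr",len(xs),xs.mean()+x0,ys.min()+y0,ys.max()+y0)
Lp=ray(C,[[xs.mean()+x0,ys.mean()+y0]],.1)[0]; print("ptr pt",Lp)
# front deck edge yaw
P=ray(C,[[45,170],[365,172]],.06); d=P[0]-P[1]; print("edge",np.linalg.norm(d),np.degrees(np.arctan2(d[0],-d[1])))
cv2.imwrite("pics/w1c.png",cv2.resize(g[:,:,::-1],None,fx=8,fy=8,interpolation=0))
E
```

```text
(32.604652404785156, 29.0) 23.66379165649414 ((32.651912689208984, 28.697303771972656), (45.796363830566406, 47.4304313659668), 90.60714721679688) (10, 6, 46, 45)
skirt [0.46117361 0.07820163 0.066     ] top [[0.46023422 0.07825079 0.07      ]]
diam 0.05101772837869107
ptr 87 283.1379310344828 208 225
ptr pt [0.47276785 0.0771387  0.1       ]
edge 0.35613753256222686 -6.370241356401708
```

View pics/w1c.png

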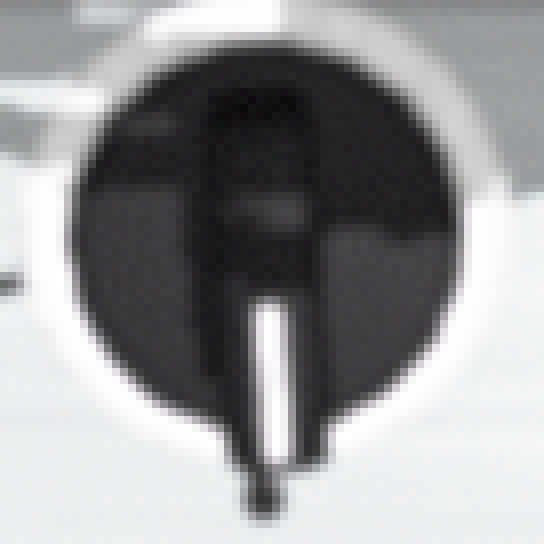

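Skirt centre is about (0.462, 0.078) from both views, the bar top is about z 0.100, and the hotplate yaw is about -6°, which the tool already matches. I'll descend so the grasp point is at z 0.095.

drive_tool(
  motion=[
    [[-1,3,45],[0,0,0]],
    [[0,0,45],[0,0,0]],
    [[0,0,36],[0,0,0]],
    [[0,0,20],[0,0,0]],
    [[0,0,0],[0,0,0]],
  ],
  gripper=0.5,
)

```text
time_s: 2.65
position: [0.4606, 0.0776, 0.0741]
tcp_rot: [[-0.994, 0.105, -0.007], [0.105, 0.994, 0.001], [0.007, -0.0, -1.0]]
force: [-0.1, 0.5, -0.1]
opening: 0.632
grasp_force: 0.0
```

drive_tool(
  motion=[
    [[0,0,0],[0,0,0]],
    [[0,0,0],[0,0,0]],
    [[0,0,0],[0,0,0]],
    [[0,0,0],[0,0,0]],
    [[0,0,0],[0,0,0]],
  ],
  gripper=0,
)

```text
time_s: 3.15
position: [0.4636, 0.0781, 0.0774]
tcp_rot: [[-0.995, 0.104, 0.003], [0.104, 0.995, 0.001], [-0.003, 0.001, -1.0]]
force: [2.6, 9.5, 4.5]
opening: 0.171
grasp_force: 4.7
```

drive_tool(
  motion=[
    [[0,0,0],[0,0,0]],
    [[0,0,0],[0,0,0]],
    [[0,0,0],[0,0,0]],
  ],
)

```text
time_s: 3.45
position: [0.4638, 0.0788, 0.0775]
tcp_rot: [[-0.995, 0.104, 0.003], [0.104, 0.995, 0.001], [-0.003, 0.002, -1.0]]
force: [0.7, 5.7, 5.3]
opening: 0.162
grasp_force: 30.0
```

Gripped (opening 14 mm, which matches the bar). Now lift 13 mm with a slight y correction.

drive_tool(
  motion=[
    [[0,0.7,-3],[0,0,0]],
    [[0,0,-4],[0,0,0]],
    [[0,0,-4],[0,0,0]],
    [[0,0,-2],[0,0,0]],
    [[0,0,0],[0,0,0]],
  ],
)

```text
time_s: 3.95
position: [0.4638, 0.0788, 0.0903]
tcp_rot: [[-0.995, 0.103, 0.002], [0.103, 0.995, 0.001], [-0.002, 0.001, -1.0]]
force: [2.4, 4.7, 0.5]
opening: 0.16
grasp_force: 30.0
```

drive_tool(
  motion=[
    [[0,0,0],[0,0,0.1]],
    [[0,0,0],[0,0,0.1]],
    [[0,0,0],[0,0,0]],
  ],
)

```text
time_s: 4.25
position: [0.4637, 0.0786, 0.0903]
tcp_rot: [[-0.954, 0.299, 0.002], [0.299, 0.954, 0.0], [-0.002, 0.001, -1.0]]
force: [1.9, 3.7, 1.2]
opening: 0.16
grasp_force: 30.0
```

```bash
python3 - <<'E'
from h import *
s=read_state(); print(s["moment"],s["force"],s["position"],s["opening"])
im=capture("side"); save(cv2.resize(im[130:260,200:380],None,fx=4,fy=4,interpolation=2),"s2.png")
E
```

```text
[ 0.64293229 -0.63762956 -0.04522247] [1.94602378 3.7404312  1.18650678] [0.46370589 0.07855133 0.09027246] 0.1599503032512538
```

View pics/s2.png

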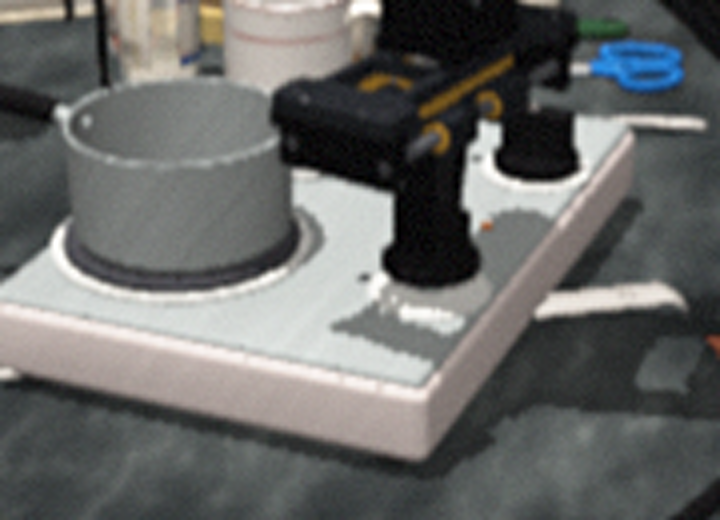

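The side crop shows the knob raised off the deck at about (430,260), and it turns with the gripper. The vertical moment of about 0.045 N m means it is unlocked. Next I'll turn the rest, 1.16 rad.

drive_tool(
  motion=[
    [[0,0,0],[0,0,0.13]],
    [[0,0,0],[0,0,0.13]],
    [[0,0,0],[0,0,0.13]],
    [[0,0,0],[0,0,0.13]],
    [[0,0,0],[0,0,0.13]],
  ],
)

```text
time_s: 4.8
position: [0.4632, 0.078, 0.0901]
tcp_rot: [[-0.578, 0.816, 0.001], [0.816, 0.578, -0.001], [-0.001, 0.0, -1.0]]
force: [1.9, 0.6, 2.4]
opening: 0.155
grasp_force: 30.0
```

drive_tool(
  motion=[
    [[0,0,0],[0,0,0.13]],
    [[0,0,0],[0,0,0.13]],
    [[0,0,0],[0,0,0.13]],
    [[0,0,0],[0,0,0.12]],
    [[0,0,0],[0,0,0]],
  ],
)

```text
time_s: 5.3
position: [0.4626, 0.0778, 0.0899]
tcp_rot: [[-0.11, 0.994, -0.0], [0.994, 0.11, -0.001], [-0.001, -0.0, -1.0]]
force: [0.5, -1.6, 3.2]
opening: 0.16
grasp_force: 30.0
```

Turned 78°. Now push down.

drive_tool(
  motion=[
    [[0,0,4],[0,0,0]],
    [[0,0,4],[0,0,0]],
    [[0,0,4],[0,0,0]],
    [[0,0,1.5],[0,0,0]],
    [[0,0,0],[0,0,0]],
  ],
)

```text
time_s: 5.8
position: [0.4627, 0.0779, 0.0772]
tcp_rot: [[-0.11, 0.994, 0.0], [0.994, 0.11, -0.001], [-0.001, 0.0, -1.0]]
force: [-1.7, -5.1, 18.7]
opening: 0.154
grasp_force: 30.0
```

drive_tool(
  motion=[
    [[0,0,1.5],[0,0,0]],
    [[0,0,0],[0,0,0]],
  ],
)

```text
time_s: 6.0
position: [0.4628, 0.0779, 0.077]
tcp_rot: [[-0.11, 0.994, 0.001], [0.994, 0.11, -0.001], [-0.001, 0.001, -1.0]]
force: [-4.1, -4.5, 30.6]
opening: 0.159
grasp_force: 30.0
```

It stops hard at 30 N at the starting height, so it is home. Unload, release and retreat upward.

drive_tool(
  motion=[
    [[0,0,-2],[0,0,0]],
    [[0,0,0],[0,0,0]],
  ],
)

```text
time_s: 6.2
position: [0.4627, 0.078, 0.0773]
tcp_rot: [[-0.11, 0.994, 0.0], [0.994, 0.11, -0.001], [-0.001, 0.0, -1.0]]
force: [-2.4, -3.1, 14.6]
opening: 0.16
grasp_force: 30.0
```

drive_tool(
  motion=[
    [[0,0,0],[0,0,0]],
    [[0,0,0],[0,0,0]],
    [[0,0,0],[0,0,0]],
    [[0,0,0],[0,0,0]],
    [[0,0,0],[0,0,0]],
  ],
  gripper=0.5,
)

```text
time_s: 6.7
position: [0.4624, 0.0786, 0.0762]
tcp_rot: [[-0.108, 0.994, -0.001], [0.994, 0.108, 0.0], [0.0, -0.001, -1.0]]
force: [-0.8, 0.6, 0.4]
opening: 0.476
grasp_force: 0.0
```

drive_tool(
  motion=[
    [[0,0,-10],[0,0,0]],
    [[0,0,-25],[0,0,0]],
    [[0,0,-45],[0,0,0]],
    [[0,0,-45],[0,0,0]],
    [[0,0,0],[0,0,0]],
  ],
)

```text
time_s: 7.2
position: [0.4668, 0.0784, 0.2075]
tcp_rot: [[-0.108, 0.994, 0.014], [0.994, 0.108, -0.001], [-0.002, 0.013, -1.0]]
force: [0.7, 0.5, -0.3]
opening: 0.501
grasp_force: 0.0
```

```bash
python3 - <<'E'
from h import *
im=capture("side"); w=capture("wrist"); a=cv2.resize(im[130:260,200:380],(560,404),interpolation=2)
save(a,"s3.png"); save(w,"w3.png"); print(read_state()["position"])
old=np.load("side.npy")
d=(np.abs(im.astype(int)-old).sum(2)>60); print(d[150:200,217:275].sum(), d[120:165,256:290].sum())
E
```

```text
[0.4632841  0.0785186  0.20311367]
0 7
```

View pics/s3.png

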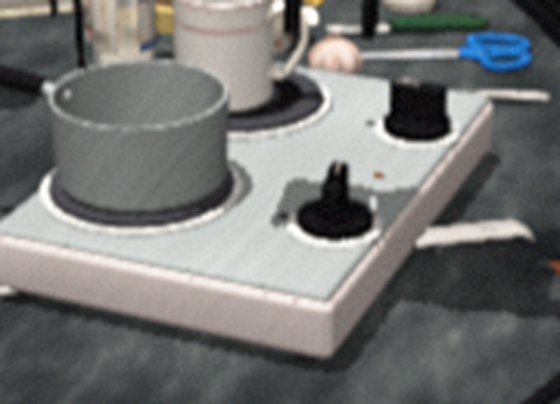

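View pics/w3.png

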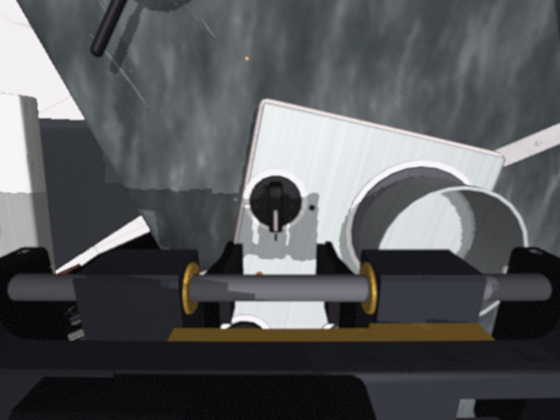

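The side crop shows the knob home at (335,215), and the pan and mug pixels are unchanged. In the wrist view the pointer (276,222) lines up with the dash (276,237), and the off dot is at (311,207). The arm is clear and the job is done.

```bash
python3 -c "
from rig import *
print(hand_in())"
```

```text
the job is handed in; nothing more can be done
None
```

The left knob, in front of the large saucepan's ring, was pulled up, turned 78° clockwise to the on dash and pushed fully home; the other knob, pan and mug were left in place, and the job was handed in at about 7 s.

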